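# Prop open the specimen case and move its tubes to the sorting rack

## Robot

A 6-joint arm with a two-finger parallel gripper is mounted at the origin on the work surface. World frame = base frame: x ahead of the robot, y to its left, z up, the work surface at z = 0. Lengths are in m, angles in degrees, forces in N, time in s.
With the tool pointing down it reaches from about 0.35 to 0.875 m from the base axis. Payload 4.2 kg.
Tool frame: the origin (TCP) lies on the front face of the gripper's body, between the roots of the fingers; the fingertips stand finger_overhang ahead of it and the grasp point (between the pads) lies 51 mm ahead of it (finger_overhang is the distance from the TCP to the fingertips, in m); z points along the fingers, y is the line along which they close (so a half turn about z gives the same grasp; the last joint's range is limited). The gripper opens to 87 mm and grips with 3 to 60 N. Pads are 19 mm wide; open, the fingers measure 117 mm over their backs; the gripper's body (75 mm by 190 mm) begins 51 mm behind the grasp point.
Start: joints at [89.588, 22.042, 0.453, 0, -68.411, -14.817], TCP at [0.164, 0.603, 0.292] pointing down, gripper open.
Joint ranges: [-179.83, 179.83], [-69.29, 118.12], [-61.27, 80.66], [-181.25, 117.63], [-171.15, -9.14], [-177.46, 177.46]. Speed limits (degrees/s): [159.86, 159.86, 180, 180, 180, 180].

## Interface

Orientations are given as a 3x3 rotation matrix whose columns are the frame's x, y, z axes.
In Python, from station import sense, capture, camera_model, finish_job, finger_overhang gives the robot as it stands. The module is installed in compiled form; this text tells all that it offers.
- The arm moves only by the tool jog_arm, never from a script. Its argument "rows" is a list that holds one entry, the list of rows, each a list of 4 numbers: the shift along the tool's x, y, z in m, then the turn about the tool's z in rad. A call has 1 to 20 rows; each row shifts and turns the commanded pose from where the row before left it, along the tool's axes as they then stand; what a row does not reach is not made up. A row lasts 1/8 s, in which the tool goes at most 62.5 mm and 10.7 degrees, less where a joint would pass 70% of its speed; a pose out of reach is approached as far as the arm can. A call is refused whole if a number of a shift passes 0.0625 or a number of a turn 0.188, either way. A call with a gripper value outside its range is refused whole. "claw" is the opening, from 0 (shut) to 1 (fully open), set as the call begins (left out, the last holds). The fingers move at their own pace and stop on an object; the grip force is fixed at half the most. Time passes only in rows, so rows that do not move let the fingers close. It gives the time, the measured TCP pose, the force, the opening and the grip force at its end, in the units of the state.
- sense(): the state, without advancing time (a new reading comes with each control period).
- capture(name): name is "scene" or "top" or "wrist"; returns the picture (420x560x3 uint8, red, green, blue); there is no depth.
- camera_model(name): a dict with "fovy" (degrees; the focal length in pixels is half the picture's height over the tangent of half this angle, whatever the lens; pixels are square), "cx", "cy" (the principal point, pixels), "k1" (the pictures are not rectified: a ray, as slopes to the right and down, at radius r is drawn at 1 + k1 r^2 times it, then the intrinsics apply), "eye" and "rotation" of the camera in the world. Camera axes: x right, y down, z forward; pixel columns grow to the right and rows downward; lengths in m; the calibration is good to about 2 mm. A picture is of the moment at which its call begins: read the wrist's pose just before it. camera_model takes no time and is no camera call; for the wrist camera it gives the pose at the moment of the call.
- finish_job(): hands the job in; it is judged then, once.
The state is a dict: "time_s": time; "joints": joint angles; "joint_velocities": joint speeds; "effort": joint torques, N m; "tcp_pos": TCP position; "ee_rot": TCP orientation; "wrist_force": force on the tool from outside, world axes, zero at the start; "moment": the same for the moment, N m; "gripper_width": opening from 0.0 (shut) to 1.0 (fully open); "gripper_force": force on a finger pad.
Only numpy, scipy, OpenCV 4.12 (cv2) and the standard library are available. Lean on these libraries where they do the work, as an engineer would, in place of code of your own. Each camera call takes 0.05 s, during which the arm holds its last target. There are 200 camera calls.

## Task

Wedge the case's sprung yellow bar open with the orange wedge, pushed in between the bar and the steel fence and left there on its own; then move every specimen tube from the dark case to any free holes of the pale rack, pushed fully home and kept upright. When all the tubes are in the rack, pull the wedge out so that the bar springs shut and lay the wedge flat, fin up, inside the blue tray. Leave the mug and the calculator where they are.

Things in the scene. Friction and masses are not known exactly. Their poses are not given: they have to be found in the camera images.
- case: dark wooden case, fixed. Origin on the table under the centre of its tube row, z up. Four blind holes, 29 mm in diameter, 58 mm deep, in a row along its y: x = 0, y = -72, -24, +24, +72 mm, mouths 65 mm up. Beyond them (y = 98 to 190, x = -28 to +62 mm) a flat deck 65 mm up. A ledge 72 mm high (x = 28 to 62 mm) runs under the yellow bar beside the holes
- gate (a joint): yellow sprung bar that slides to the case's +x: 0 = shut, 0.022 m at most; spring 4 N shut, 7 N at 0.014 m, springs shut if let go. Shut: x = 16.5 to 36.5, y = -110 to +190 mm of the case, 74.5 to 84.5 mm up (over the deck, y = 100 to 185, from 66 mm up). Shut, it overlaps all tube collars by 6.5 mm, so no tube can be lifted; from 0.009 m they are free. The wedge opens it to 0.014 m
- gate_mid (a point): point on the yellow bar: upper edge of its face next to the tubes, at the middle of the tube row (case x = 16.5 mm + joint value, y = 0), 84.5 mm above the table
- fence (a point): middle of the top edge of the fixed steel fence on the deck: case x = 2.5, y = 144 mm, 85 mm up. The fence's face at x = 2.5 mm, from y = 100 to 188 mm, looks to +x at the yellow bar; it is 20 mm high and 14.5 mm thick. The gap between fence and shut bar is 14 mm. In the gap, at y = 97 to 102 mm, a small steel end stop meets the wedge's nose
- slot_home (a point): point on the deck where the wedge's origin lies when it is home in the gap: case x = 16.5, y = 160 mm, 65 mm up; axes as the case's. The wedge goes in along the case's -y, nose first, sliding on the deck, its straight side along the fence; within 15 mm of home its full width holds the bar and it stays by itself
- wedge: loose orange prop, 120 g, a plate 110 x 28 x 18 mm with a fin on top. Origin at its underside, z up, nose to +x. Side y = -14 mm is straight from x = -55 to +55 mm; the other is at y = +14 mm from x = -55 to +5, then tapers to y = -6 mm at the nose (8 mm wide there). Fin, to grip it by: x = -40 to 0, y = -7 to +7, from 18 to 76 mm up. It starts flat on the table, fin up
- tube0: specimen tube (may be absent), 113 mm tall, 70 g: amber glass body 26 mm in diameter with a chamfered foot, white collar 46 mm in diameter from 55 to 63 mm up, green stopper 28 mm in diameter from 63 to 113 mm up, to grip it by. Origin at the centre of the foot, z up along the tube. It starts in a hole of the case, collar resting on the mouth
- tube1: specimen tube (may be absent), 113 mm tall, 70 g: amber glass body 26 mm in diameter with a chamfered foot, white collar 46 mm in diameter from 55 to 63 mm up, green stopper 28 mm in diameter from 63 to 113 mm up, to grip it by. Origin at the centre of the foot, z up along the tube. It starts in a hole of the case, collar resting on the mouth
- tube2: specimen tube (may be absent), 113 mm tall, 70 g: amber glass body 26 mm in diameter with a chamfered foot, white collar 46 mm in diameter from 55 to 63 mm up, green stopper 28 mm in diameter from 63 to 113 mm up, to grip it by. Origin at the centre of the foot, z up along the tube. It starts in a hole of the case, collar resting on the mouth
- tube3: specimen tube (may be absent), 113 mm tall, 70 g: amber glass body 26 mm in diameter with a chamfered foot, white collar 46 mm in diameter from 55 to 63 mm up, green stopper 28 mm in diameter from 63 to 113 mm up, to grip it by. Origin at the centre of the foot, z up along the tube. It starts in a hole of the case, collar resting on the mouth
- rack: pale wooden rack, fixed, 136 x 172 x 65 mm (x, y, z). Origin at the centre of its underside. Six blind holes, 29 mm in diameter and 58 mm deep, mouths in the top 65 mm up, at x = -35, +35 mm and y = -56, 0, +56 mm. A tube is fully home when its collar rests on the top (its foot is then 10 mm above the underside)
- tray: blue open tray fixed to the table, 88 x 158 mm (x, y) outside, walls 4 mm thick and 15 mm high, floor about 4 mm thick. Origin at the centre of its underside, long side along its y
- mug: white mug, 80 mm across, 90 mm high, a bystander. Origin at the centre of its underside
- calculator: black pocket calculator lying flat, 140 x 75 x 18 mm, a bystander. Origin at the centre of its underside
Mind the look-alikes: they are no part of the job. What is shaped like the tube3 but pink, purple or red is not meant.

How it is judged:
By the outcome, as a careful person would: the job done as asked, in the order asked, and still so for the second after the job is handed in, with the robot touching nothing.
Of tube0, tube1, tube2, tube3 only 3 to 4 are there at a start; the rules pass over those that are not, and their reading is None.
At some moment in a run one of wedge may be knocked a few centimetres aside while the robot is not near it.
It also fails if it takes over 210 s, if anything falls off the work surface, if the arm or the gripper's body presses on something with over 40 N, if the wrist force passes 120 N, or if a joint passes its speed limit or range.

## Working session

There is one attempt and no reset: what is moved stays moved. The work goes in short steps, Python scripts to look and compute and a tool call to move; the robot and the scene stay as the last step left them, time stands still between calls to the robot, and variables do not carry over. Pictures are saved under pics/ and viewed, at most 14 in all, crops included, and the job is handed in when it is done.

Besides the shell and the picture viewer there is one more tool, called as name(argument=value, ...), one argument or row to a line, values as JSON. jog_arm: Moves the arm, as the interface text tells. Its arguments: {"type":"object","properties":{"rows":{"type":"array"},"claw":{"type":"number"}},"required":["rows"]}

```bash
ls; mkdir -p pics; python3 - <<'E'
from station import *
import cv2,json
s=sense();print({k:s[k] for k in('time_s','tcp_pos','ee_rot','gripper_width')},finger_overhang)
for n in('scene','top','wrist'):
    m=camera_model(n);print(n,m)
    cv2.imwrite(f'pics/{n}0.png',capture(n)[:,:,::-1])
E
```

```text
pics
{'time_s': 0.0, 'tcp_pos': array([0.16402549, 0.60262206, 0.29117236]), 'ee_rot': array([[ 9.64830350e-01, -2.62872856e-01, -5.07358747e-04],
       [-2.62873338e-01, -9.64828088e-01, -2.09015127e-03],
       [ 5.99300640e-05,  2.15001247e-03, -9.99997687e-01]]), 'gripper_width': 1.0012921540860564} 0.0697
scene {'fovy': 55.396953586493005, 'cx': 275.4081917507113, 'cy': 208.48029936521712, 'k1': -0.04147975622388841, 'eye': array([1.01099145, 0.15227623, 0.79459953]), 'rotation': array([[-0.45448761,  0.72149517, -0.52238466],
       [ 0.89065584,  0.37675165, -0.25453953],
       [ 0.01316024, -0.58095001, -0.81383284]])}
top {'fovy': 47.90169558897277, 'cx': 275.6773825991848, 'cy': 209.7007200339742, 'k1': -0.015954740512501495, 'eye': array([ 0.37704787, -0.06070326,  1.22483252]), 'rotation': array([[ 1.53312829e-02, -9.88548106e-01,  1.50125261e-01],
       [-9.99877941e-01, -1.56092897e-02, -6.73585455e-04],
       [ 3.00922032e-03, -1.50096610e-01, -9.88666755e-01]])}
wrist {'fovy': 62.8982260121265, 'cx': 280.94568277985076, 'cy': 206.43063770903757, 'k1': -0.006178959526223272, 'eye': array([0.2323619 , 0.58607251, 0.38383453]), 'rotation': array([[-0.26241877, -0.93170757, -0.25111232],
       [-0.96495247,  0.25385366,  0.06652108],
       [ 0.00176759,  0.25976784, -0.96566948]])}
```

View pics/top0.png

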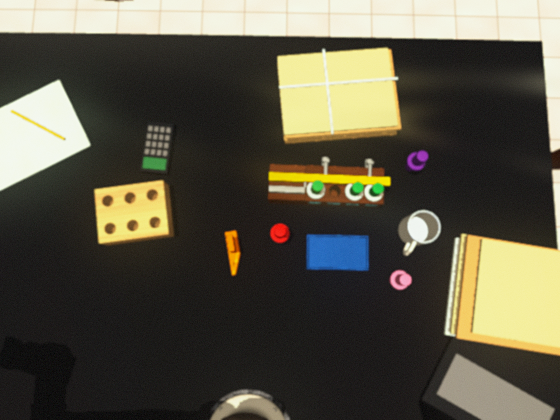

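View pics/scene0.png

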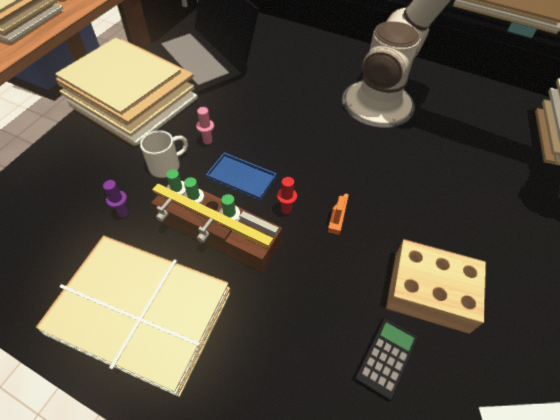

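```bash
cat > h.py <<'E'
import numpy as np, cv2
from station import *
H,W=420,560
def K(m):
    f=H/2/np.tan(np.radians(m['fovy']/2)); return np.array([[f,0,m['cx']],[0,f,m['cy']],[0,0,1.]]),np.array([m['k1'],0,0,0.])
def ray(m,px):
    k,d=K(m); u=cv2.undistortPoints(np.array(px,float).reshape(-1,1,2),k,d).reshape(-1,2)
    return np.c_[u,np.ones(len(u))]@np.array(m['rotation']).T
def cast(m,px,z):
    r=ray(m,px); e=np.array(m['eye']); t=(z-e[2])/r[:,2]; return e+t[:,None]*r
def proj(m,P):
    k,d=K(m); R=np.array(m['rotation']).T; P=np.array(P,float).reshape(-1,3)
    return cv2.projectPoints(P,cv2.Rodrigues(R)[0],-R@np.array(m['eye']),k,d)[0].reshape(-1,2)
def shot(n,save=None):
    m=camera_model(n); im=capture(n)
    if save: cv2.imwrite(f'pics/{save}.png',im[:,:,::-1])
    np.savez(f'pics/{save or n}.npz',im=im,**{k:np.array(v) for k,v in m.items()})
    return im,m
def load(f):
    z=np.load(f'pics/{f}.npz'); return z['im'],{k:z[k] for k in z.files if k!='im'}
def blobs(im,lo,hi,amin=20):
    hsv=cv2.cvtColor(im,cv2.COLOR_RGB2HSV); mk=cv2.inRange(hsv,np.array(lo),np.array(hi))
    cs,_=cv2.findContours(mk,cv2.RETR_EXTERNAL,cv2.CHAIN_APPROX_NONE)
    return sorted([c for c in cs if cv2.contourArea(c)>=amin],key=cv2.contourArea,reverse=True)
E
python3 - <<'E'
from h import *
im=cv2.imread('pics/top0.png')[:,:,::-1].copy(); m=camera_model('top')
np.set_printoptions(precision=4,suppress=True)
for n,lo,hi,z in (('green',(45,90,60),(80,255,255),.123),('blue',(100,120,60),(125,255,255),.015),('orange',(8,170,150),(17,255,255),.02),('yellow',(24,200,150),(32,255,255),.0845),('rack',(15,60,120),(24,200,255),.065)):
    for c in blobs(im,lo,hi)[:6]:
        r=cv2.minAreaRect(c); print(n,cv2.contourArea(c),np.array(r[0]),np.array(r[1]),r[2],cast(m,[r[0]],z)[0])
E
```

```text
green 280.0 [153.8115 163.0738] [24.9879 13.0371] 5.19442892074585 [0.6527 0.232  0.123 ]
green 118.0 [376.5 189.5] [11.3137 14.1421] 45.0 [ 0.5967 -0.3002  0.123 ]
green 108.5 [356.9 188.7] [11.1803 12.9692] 26.56505012512207 [ 0.5979 -0.2536  0.123 ]
green 95.5 [316.5 186.5] [ 9.8995 12.7279] 45.0 [ 0.6016 -0.1576  0.123 ]
blue 2185.5 [337.5 252. ] [36. 63.] 90.0 [ 0.4539 -0.2212  0.015 ]
orange 218.5 [232.7703 248.3784] [35.9234 11.4892] 81.02737426757812 [0.4587 0.0462 0.02  ]
yellow 840.0 [329.4693 178.2221] [121.3582   8.9919] 2.436648368835449 [ 0.6308 -0.1929  0.0845]
rack 2544.0 [511.6897 294.2634] [112.909  105.5639] 9.246112823486328 [ 0.3544 -0.6382  0.065 ]
rack 1814.5 [130.8923 211.6385] [56.5598 72.8084] 82.87498474121094 [0.5426 0.2976 0.065 ]
rack 1000.0 [348.846  128.8744] [ 49.2754 126.1068] 63.64559555053711 [ 0.7646 -0.2449  0.065 ]
rack 926.5 [247.5 406.5] [25. 73.] 90.0 [ 0.0864 -0.0027  0.065 ]
rack 116.0 [109.5 228. ] [12.0208 12.0208] 45.0 [0.501  0.3481 0.065 ]
rack 114.0 [132. 225.] [12. 12.] 90.0 [0.5093 0.2929 0.065 ]
```

jog_arm(
  rows=[
    [[0.0336,0.032,0,0],[0.0336,0.032,0,0],[0.0336,0.032,0,0],[0.0336,0.032,0,0],[0.0336,0.032,0,0],[0.0336,0.032,0,0],[0.0336,0.032,0,0],[0.0336,0.032,0,0],[0.0336,0.032,0,0],[0.0336,0.032,0,0],[0.0336,0.032,0,0],[0.0336,0.032,0,0],[0.0336,0.032,0,0],[0.0336,0.032,0,0]],
  ],
  claw=1,
)

```text
time_s: 1.9
tcp_pos: [0.5008, 0.0458, 0.2921]
ee_rot: [[0.965, -0.263, -0.0], [-0.263, -0.965, 0.0], [-0.0, -0.0, -1.0]]
wrist_force: [-0.6, 1.2, -0.6]
gripper_width: 1.0
gripper_force: 0.0
```

jog_arm(
  rows=[
    [[0,0,0,0.15],[0,0,0,0.15],[0,0,0,0.15],[0,0,0,0.15],[0,0,0,0.15],[0,0,0,0.15],[0,0,0,0.15],[0,0,0,0.15],[0,0,0,0.15],[0,0,0,0.15],[0,0,0,0.15],[0,0,0,0.15],[0,0,0,0.15],[0,0,0,0.15],[0,0,0,0.15],[0,0,0,0.15],[0,0,0,0.15],[0,0,0,0.15],[0,0,0,0.14],[0,0,0,0]],
  ],
)

```text
time_s: 4.4
tcp_pos: [0.5002, 0.0472, 0.292]
ee_rot: [[-0.999, -0.037, -0.001], [-0.037, 0.999, -0.0], [0.001, -0.0, -1.0]]
wrist_force: [0.6, -0.7, 0.5]
gripper_width: 0.998
gripper_force: 0.0
```

```bash
python3 - <<'E'
from h import *
s=sense();print(s['time_s'],s['tcp_pos'],s['ee_rot'],s['joints'])
shot('wrist','w1');shot('top','t1')
E
```

```text
4.4 [0.50018614 0.04716315 0.29203361] [[-9.99301472e-01 -3.73672661e-02 -5.04803617e-04]
 [-3.73672250e-02  9.99301597e-01 -9.04916312e-05]
 [ 5.07832486e-04 -7.15653099e-05 -9.99999868e-01]] [ 2.39293465e+01  1.00778153e+01 -1.63861952e+01 -7.80888909e-03
 -6.35645298e+01 -1.11784384e+02]
```

View pics/w1.png

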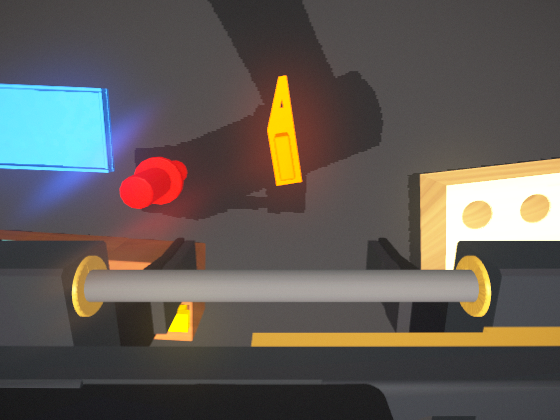

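```bash
python3 - <<'E'
from h import *
im,m=load('w1'); c=im[65:200,235:335]
a=cv2.resize(c,None,fx=4,fy=4,interpolation=cv2.INTER_CUBIC)
im,m=load('t1'); b=cv2.resize(im[150:285,80:180],None,fx=4,fy=4,interpolation=cv2.INTER_CUBIC)
cv2.imwrite('pics/c1.png',np.hstack([a,b[:540]])[:,:,::-1])
E
```

```text
(no output)
```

View pics/c1.png

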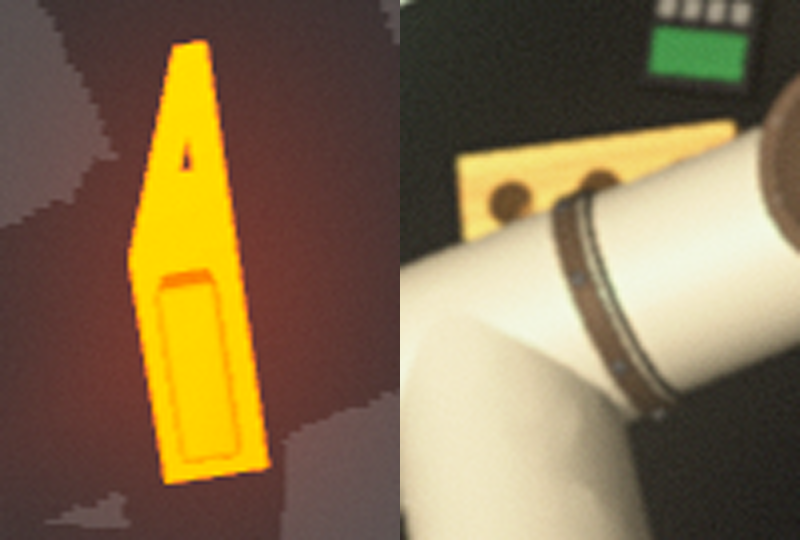

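```bash
cat >> h.py <<'E'
def rigid(A,B):
    "2D rigid fit A->B: yaw(deg), t, residuals"
    A=np.array(A,float);B=np.array(B,float)[:,:2];a=A-A.mean(0);b=B-B.mean(0)
    th=np.arctan2((a[:,0]*b[:,1]-a[:,1]*b[:,0]).sum(),(a*b).sum());R=np.array([[np.cos(th),-np.sin(th)],[np.sin(th),np.cos(th)]])
    t=B.mean(0)-R@A.mean(0);return np.degrees(th),t,np.linalg.norm(A@R.T+t-B,axis=1)
def rot(d): d=np.radians(d);return np.array([[np.cos(d),-np.sin(d)],[np.sin(d),np.cos(d)]])
def plan(x,y,z,psi):
    "turn (rad) first, then shift in tool axes"
    s=sense();R=s['ee_rot'];p=np.degrees(np.arctan2(R[1,0],R[0,0]));d=(psi-p+180)%360-180
    w=np.array([x,y])-s['tcp_pos'][:2];t=rot(psi);tx=t[:,0];ty=-t[:,1]
    print('psi now %.2f turn %.4f rad; shift tool x %.4f y %.4f z %.4f'%(p,-np.radians(d),w@tx,w@ty,s['tcp_pos'][2]-z))
E
python3 - <<'E'
from h import *
im,m=load('w1')
px=[[278.3,75.8],[287,75.3],[267.5,129.5],[275.8,186],[302.8,181.8]]
P=cast(m,px,.018)
A=np.array([[55,-6],[55,-14],[5,14],[-55,14],[-55,-14]])/1e3
th,t,r=rigid(A,P);print(th,t,r)
g=rot(th)@[-.02,0]+t;print(g)
plan(g[0],g[1],.101,th)
print(m['eye'])
# rack from t0
im=cv2.imread('pics/top0.png')[:,:,::-1].copy();m=camera_model('top')
g=cv2.cvtColor(im,cv2.COLOR_RGB2GRAY)
c=np.array([[109.5,228],[132,225]])
print(cast(m,[[109,228],[132,225],[155,223],[108,200.5],[130,198],[152,195]],.065))
E
```

```text
-168.89017742912463 [0.44750907 0.04760971] [0.00072549 0.0004109  0.00034569 0.00090319 0.0008621 ]
[0.46713426 0.05146351]
psi now -177.82 turn -0.1559 rad; shift tool x 0.0317 y 0.0106 z 0.1911
[0.42981518 0.04631588 0.38461599]
[[0.50096782 0.34932741 0.065     ]
 [0.50933051 0.29286437 0.065     ]
 [0.51521195 0.236225   0.065     ]
 [0.56974944 0.35652263 0.065     ]
 [0.57692403 0.30198547 0.065     ]
 [0.58537354 0.24749033 0.065     ]]
```

```bash
python3 - <<'E'
from h import *
im,m=load('w1')
print(cast(m,[[138,191]],.113),cast(m,[[160,182]],.06))
E
```

```text
[[ 0.49356945 -0.06697733  0.113     ]] [[ 0.49634373 -0.06731343  0.06      ]]
```

jog_arm(
  rows=[
    [[0,0,0,-0.156],[0.0317,0.0106,0,0],[0,0,0,0]],
  ],
)

```text
time_s: 4.88
tcp_pos: [0.4657, 0.0514, 0.2923]
ee_rot: [[-0.981, -0.193, -0.001], [-0.193, 0.981, 0.0], [0.0, 0.0, -1.0]]
wrist_force: [-0.0, 0.6, -0.6]
gripper_width: 1.004
gripper_force: 0.0
```

jog_arm(
  rows=[
    [[0.0012,0,0.04,0],[0,0,0.04,0],[0,0,0.04,0],[0,0,0.036,0],[0,0,0.02,0],[0,0,0.01,0],[0,0,0,0]],
  ],
)

```text
time_s: 5.75
tcp_pos: [0.4663, 0.0514, 0.106]
ee_rot: [[-0.982, -0.191, -0.001], [-0.191, 0.982, -0.0], [0.001, -0.0, -1.0]]
wrist_force: [0.2, 0.2, 0.0]
gripper_width: 1.0
gripper_force: 0.0
```

jog_arm(
  rows=[
    [[0,0,0,0],[0,0,0,0],[0,0,0,0],[0,0,0,0],[0,0,0,0],[0,0,0,0]],
  ],
  claw=0,
)

```text
time_s: 6.5
tcp_pos: [0.466, 0.0513, 0.1063]
ee_rot: [[-0.982, -0.191, 0.0], [-0.191, 0.982, 0.0], [-0.0, 0.0, -1.0]]
wrist_force: [-0.1, -0.2, 0.2]
gripper_width: 0.402
gripper_force: 0.0
```

jog_arm(
  rows=[
    [[0,0,0,0],[0,0,0,0],[0,0,0,0],[0,0,0,0],[0,0,-0.01,0],[0,0,-0.03,0],[0,0,-0.05,0],[0,0,-0.05,0],[0,0,-0.05,0],[0,0,-0.05,0],[0,0,-0.05,0],[0,0,0,0.096],[0,0,0,0.096],[-0.04,-0.012,0,0],[-0.04,-0.012,0,0],[-0.04,-0.012,0,0],[-0.04,-0.012,0,0],[-0.04,-0.012,0,0],[0,0,0,0],[0,0,0,0]],
  ],
)

```text
time_s: 9.0
tcp_pos: [0.6655, -0.0087, 0.3962]
ee_rot: [[-1.0, 0.0, -0.001], [0.0, 1.0, 0.0], [0.001, 0.0, -1.0]]
wrist_force: [-0.3, 0.1, -0.1]
gripper_width: 0.16
gripper_force: 30.0
```

```bash
python3 - <<'E'
from h import *
s=sense();print(s['time_s'],s['tcp_pos'],s['ee_rot'],s['joints'],s['gripper_width'],s['gripper_force'])
shot('wrist','w2')
E
```

```text
9.0 [ 0.66545116 -0.00870892  0.39615915] [[-9.99999368e-01  3.65444166e-04 -1.06301730e-03]
 [ 3.65428236e-04  9.99999933e-01  1.51795103e-05]
 [ 1.06302277e-03  1.47910442e-05 -9.99999435e-01]] [ 1.31382767e+01  2.36828077e+01  1.75634453e+01 -1.47736632e-02
 -8.39397522e+01 -1.03157647e+02] 0.160285283998494 29.98573338612914
```

View pics/w2.png

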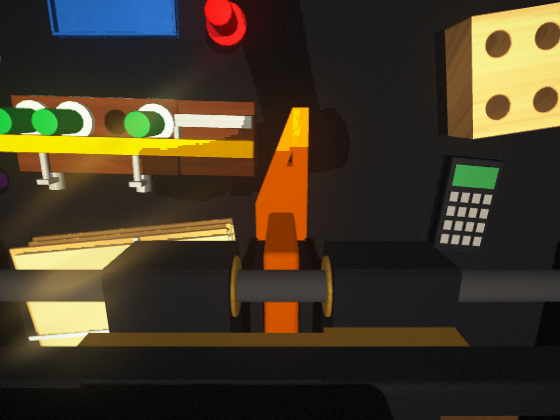

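```bash
python3 - <<'E'
from h import *
im,m=load('w2')
R=lambda a,f:cv2.resize(a,None,fx=f,fy=f,interpolation=cv2.INTER_CUBIC)
a=R(im[85:185,0:265],3); o=np.zeros((590,795,3),np.uint8); o[:300]=a
b=R(im[0:145,440:560],2);o[300:590,:240]=b
c=R(im[95:240,245:325],2);o[300:590,250:410]=c
o=np.clip(o.astype(float)**0.7*255**0.3,0,255)
cv2.imwrite('pics/c2.png',o[:,:,::-1])
E
```

```text
[ WARN:0@0.190] global loadsave.cpp:1063 imwrite_ Unsupported depth image for selected encoder is fallbacked to CV_8U.
```

View pics/c2.png

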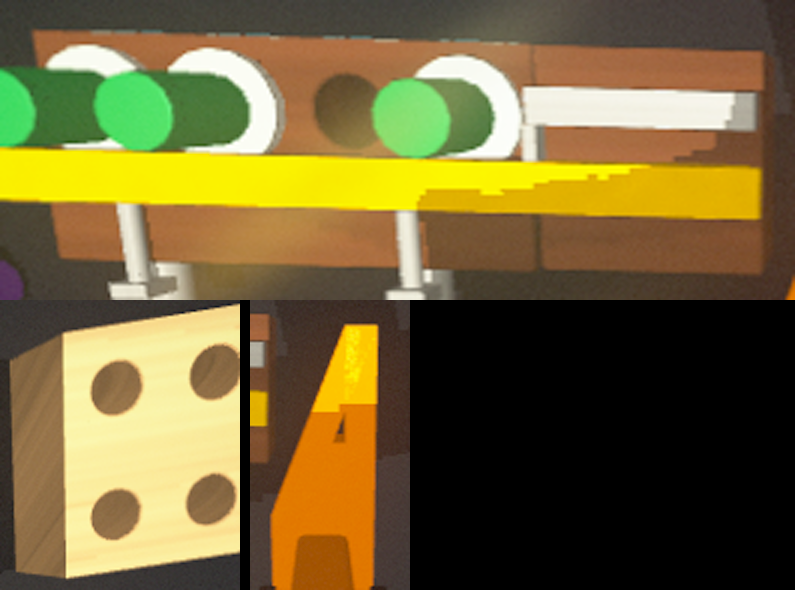

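```bash
python3 - <<'E'
from h import *
np.set_printoptions(precision=4,suppress=True)
im,m=load('w2'); print(m['eye'])
C=lambda a:np.array(a,float)/3+[0,85]
def pr(n,a,z): 
    P=cast(m,C(a),z);print(n,P[:,:2].tolist() if 0 else P[:,:2].round(4).tolist());return P
bu=pr('barup',[[3,150],[250,155],[500,162],[755,167]],.0845)
bl=pr('barlo',[[3,200],[250,205],[500,211],[758,219]],.0845)
fe=pr('fencelo',[[540,124],[640,126],[730,129]],.085)
fu=pr('fenceup',[[525,88],[640,90],[740,92.5]],.085)
st=pr('stop',[[133,111],[411,118]],.123)
ho=pr('hole24',[[349,110]],.065)
se=pr('seam98',[[533,80],[539,240]],.065)
en=pr('end190',[[764,60],[762,150],[762,265]],.065)
be=pr('barend',[[761,190]],.0845)
yaw=np.mean([np.degrees(np.arctan2(*(-(P[-1]-P[0])[:2]))) for P in (bu,bl,fe,fu)]);print([np.degrees(np.arctan2(-(P[-1]-P[0])[0],(P[-1]-P[0])[1])) for P in (bu,bl,fe,fu,st)])
for yaw in (-2.0,-2.5):
    R=rot(yaw)
    for n,P in dict(bu=bu,bl=bl,fe=fe,fu=fu,st=st,ho=ho,se=se,en=en,be=be).items(): print(yaw,n,(P[:,:2]@R).round(4).tolist())
# rack
D=lambda a:np.array(a,float)/2+[440,-150]
P=cast(m,D([[116,387],[214,371],[116,514],[212,498]]),.065)
print(P, rigid(np.array([[-35,-56],[-35,0],[35,-56],[35,0]])/1e3,P))
E
```

```text
[ 0.5951 -0.0069  0.4888]
barup [[0.6169, -0.3311], [0.619, -0.2356], [0.6217, -0.1391], [0.6237, -0.0407]]
barlo [[0.6361, -0.3351], [0.6381, -0.2384], [0.6406, -0.1407], [0.6437, -0.0399]]
fencelo [[0.6074, -0.1224], [0.6082, -0.0842], [0.6093, -0.0499]]
fenceup [[0.5941, -0.1271], [0.5949, -0.0836], [0.5958, -0.0457]]
stop [[0.6017, -0.2522], [0.6042, -0.1561]]
hole24 [[0.6025, -0.2043]]
seam98 [[0.591, -0.1297], [0.6547, -0.1321]]
end190 [[0.5834, -0.0378], [0.6183, -0.0393], [0.6651, -0.0402]]
barend [[0.6325, -0.0385]]
[np.float64(-1.3338543490601031), np.float64(-1.48210745157669), np.float64(-1.5005648402474163), np.float64(-1.193290356480989), np.float64(-1.49271049342264)]
-2.0 bu [[0.6281, -0.3094], [0.6268, -0.2138], [0.6262, -0.1173], [0.6247, -0.0189]]
-2.0 bl [[0.6474, -0.3127], [0.6461, -0.216], [0.6451, -0.1183], [0.6447, -0.0174]]
-2.0 fe [[0.6113, -0.1012], [0.6107, -0.063], [0.6107, -0.0286]]
-2.0 fu [[0.5982, -0.1063], [0.5974, -0.0628], [0.597, -0.0249]]
-2.0 st [[0.6101, -0.2311], [0.6093, -0.1349]]
-2.0 ho [[0.6092, -0.1831]]
-2.0 se [[0.5952, -0.109], [0.6589, -0.1091]]
-2.0 en [[0.5844, -0.0175], [0.6193, -0.0177], [0.6661, -0.017]]
-2.0 be [[0.6334, -0.0164]]
-2.5 bu [[0.6308, -0.3039], [0.6286, -0.2083], [0.6272, -0.1119], [0.6248, -0.0134]]
-2.5 bl [[0.6501, -0.3071], [0.6479, -0.2103], [0.6461, -0.1126], [0.6448, -0.0118]]
-2.5 fe [[0.6122, -0.0958], [0.6113, -0.0576], [0.6109, -0.0232]]
-2.5 fu [[0.5991, -0.1011], [0.5979, -0.0576], [0.5972, -0.0197]]
-2.5 st [[0.6121, -0.2257], [0.6104, -0.1296]]
-2.5 ho [[0.6108, -0.1778]]
-2.5 se [[0.5961, -0.1038], [0.6598, -0.1034]]
-2.5 en [[0.5845, -0.0123], [0.6194, -0.0123], [0.6662, -0.0112]]
-2.5 be [[0.6336, -0.0109]]
[[0.5159 0.2404 0.065 ]
 [0.5073 0.2949 0.065 ]
 [0.5854 0.2515 0.065 ]
 [0.5761 0.3072 0.065 ]] (np.float64(9.443002507925767), array([0.5416, 0.3011]), array([0.0005, 0.0005, 0.0002, 0.0003]))
```

```bash
python3 - <<'E'
from h import *
np.set_printoptions(precision=4,suppress=True)
im,m=load('w2')
P=cast(m,np.array([[345,325],[378,325],[376,450],[374,560],[272,515]])/2+[120,-55],.308);print(P[:,:2])
th,t=-1.4,np.array([.6022,-.2282])
for y in (.160,.175,.26): 
    w=rot(th)@[.0165,y]+t; g=rot(th)@[.0165,y+.02]+t; print(y,w,g)
plan(*(rot(th)@[.0165,.28]+t),.396,-90+th)
E
```

```text
[[ 0.5913 -0.001 ]
 [ 0.5913  0.0074]
 [ 0.6232  0.0075]
 [ 0.6538  0.0076]
 [ 0.6409 -0.0204]]
0.16 [ 0.6226 -0.0687] [ 0.6231 -0.0487]
0.175 [ 0.623  -0.0537] [ 0.6235 -0.0337]
0.26 [0.625  0.0313] [0.6255 0.0513]
psi now -180.00 turn -1.5463 rad; shift tool x -0.0589 y 0.0411 z 0.0008
```

jog_arm(
  rows=[
    [[0,0,0,-0.1405],[0,0,0,-0.1405],[0,0,0,-0.1405],[0,0,0,-0.1405],[0,0,0,-0.1405],[0,0,0,-0.1405],[0,0,0,-0.1405],[0,0,0,-0.1405],[0,0,0,-0.1405],[0,0,0,-0.1405],[0,0,0,-0.1405],[0.0015,0.045,0.032,0],[0.0015,0.045,0.032,0],[0.0015,0.045,0.032,0],[0,0,0,0],[0,0,0,0]],
  ],
)

```text
time_s: 11.05
tcp_pos: [0.5312, -0.0095, 0.3024]
ee_rot: [[-0.024, -1.0, 0.004], [-1.0, 0.024, 0.0], [-0.0, -0.004, -1.0]]
wrist_force: [1.0, 0.5, 0.1]
gripper_width: 0.158
gripper_force: 30.0
```

```bash
python3 - <<'E'
from h import *
s=sense();print(s['time_s'],s['tcp_pos'],s['ee_rot'],s['gripper_width'])
im,m=shot('wrist','w3'); im2,m2=shot('top','t3')
o=cv2.resize(im[0:290],None,fx=1.42,fy=1.42,interpolation=cv2.INTER_CUBIC)
o=np.clip(o.astype(float)**0.7*255**0.3,0,255).astype(np.uint8)
cv2.imwrite('pics/c3.png',o[:,:,::-1])
E
```

```text
11.05 [ 0.53115143 -0.00946853  0.30235513] [[-2.41848826e-02 -9.99698150e-01  4.32442305e-03]
 [-9.99707421e-01  2.41864091e-02  3.01043386e-04]
 [-4.05544781e-04 -4.31587712e-03 -9.99990604e-01]] 0.15780551134982537
```

View pics/c3.png

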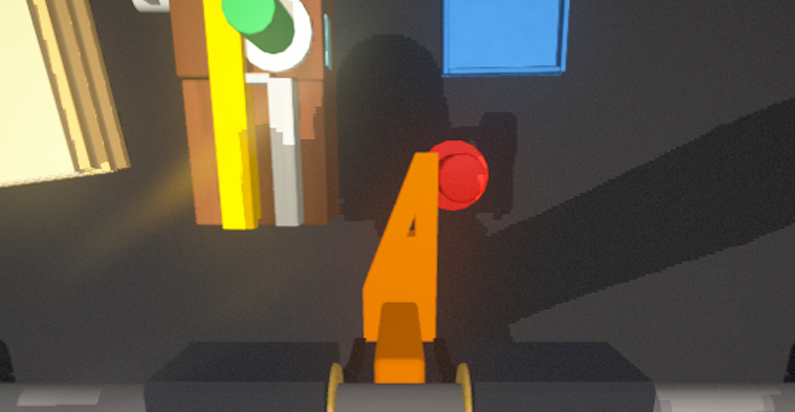

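```bash
python3 - <<'E'
from h import *
np.set_printoptions(precision=4,suppress=True)
im,m=load('w3'); print(m['eye'])
hsv=cv2.cvtColor(im,cv2.COLOR_RGB2HSV)
for v in (70,90,110,130):
    print(v,' '.join(f'{u}:{im[v,u,0]},{im[v,u,1]},{im[v,u,2]}' for u in list(range(146,216,1)) if np.abs(im[v,u].astype(int)-im[v,u-1]).max()>25))
# wedge edges
for v in (112,120,140,160,180,200,212):
    us=np.where((hsv[v,:,0]>5)&(hsv[v,:,0]<20)&(hsv[v,:,1]>190)&(np.arange(560)>245)&(np.arange(560)<320)&(hsv[v,:,2]>120))[0]
    if len(us): print(v,us.min(),us.max(),cast(m,[[us.min()-.0,v],[us.max()+1,v]],m['eye'][2]-.18+.0)[:,:2].tolist())
g=blobs(im,(50,150,100),(75,255,255));
for c in g[:2]: print(cv2.boundingRect(c),cv2.contourArea(c))
E
```

```text
[ 0.5292 -0.0783  0.3949]
70 149:242,207,0 150:254,248,0 172:242,194,0 173:169,125,23 188:190,141,95 189:232,219,185 190:248,246,231 205:211,205,177 206:127,121,92
90 150:220,150,31 151:251,230,0 174:191,143,32 190:163,144,109 191:189,180,149 194:222,216,188 195:243,239,224 206:206,201,175 207:110,105,84 211:148,93,58
110 152:230,173,17 153:252,233,0 170:233,178,0 175:192,137,0 176:160,113,0 191:143,129,105 192:175,169,148 207:134,128,109 208:100,95,79
130 154:237,190,0 155:254,245,0 170:230,169,0 176:198,138,0 177:152,106,0 192:125,101,77 193:157,147,126 208:131,125,107 209:98,92,76 213:93,63,40
112 290 308 [[0.5251986692786892, -0.07922353700640442], [0.5155962549480503, -0.07899716555727357]]
120 287 308 [[0.5267904910027323, -0.07533366542265113], [0.5156071810737463, -0.07507054036867297]]
140 279 308 [[0.5311103762980839, -0.06541497003722661], [0.5156346297864441, -0.06505281220429916]]
160 272 307 [[0.5350366027845421, -0.05518688988993582], [0.5161857704599901, -0.054748527596942057]]
180 264 307 [[0.5396153125045698, -0.04465867413298972], [0.5162216282886388, -0.04411862289108142]]
200 256 307 [[0.5443375789767011, -0.03380204585587315], [0.5162579851088445, -0.033159195129250696]]
212 256 306 [[0.5446247935499116, -0.027063726840482187], [0.5168248995056706, -0.026430754320331783]]
(156, 0, 38, 27) 695.5
```

```bash
python3 - <<'E'
from h import *
np.set_printoptions(precision=4,suppress=True)
im,m=load('w3')
th=-1.4
R=rot(th)
for n,px,z,cx in (('bar far',[[149.2,70.5],[150.3,90.5],[152.3,110.5],[154.2,130.5]],.0845,.0365),('fence face',[[188.5,70.5],[190.2,90.5],[191.4,110.5],[192.6,130.5]],.085,.0025),('fence back',[[205.7,70.5],[206.6,90.5],[207.5,110.5],[208.5,130.5]],.085,-.012)):
    P=cast(m,px,z)[:,:2]; q=P@R; print(n,P.tolist(), (q[:,0]-cx))
print('expect case-frame x of origin', np.array([.6022,-.2282])@R)
# case end & bar end rows
for u in (140,145,160,165,180,185,200):
    print(u,' '.join(f'{v}:{im[v,u]}' for v in range(148,168) if np.abs(im[v,u].astype(int)-im[v-1,u]).max()>18))
im,m=load('t3')
E
```

```text
bar far [[0.6411414105561821, -0.11679924396448038], [0.6421571305126634, -0.10068493659372516], [0.6424188216838502, -0.08409251667975393], [0.642781386558809, -0.06702193931883699]] [0.6073 0.6079 0.6078 0.6077]
fence face [[0.6076188252239332, -0.11588279701327367], [0.6076459365010745, -0.09978273875049323], [0.6081127677785225, -0.08323596646137615], [0.6085962689456306, -0.06620972752535012]] [0.6078 0.6074 0.6075 0.6075]
fence back [[0.5930455218801545, -0.11551489719818243], [0.5935543371434927, -0.0994318288970891], [0.5940801780670072, -0.08289135633461193], [0.5945354422029585, -0.06586934284442145]] [0.6077 0.6078 0.6079 0.608 ]
expect case-frame x of origin [ 0.6076 -0.2134]
140 158:[82 54 30] 159:[53 43 33]
145 157:[159  84  40] 158:[97 57 28] 159:[57 48 34]
160 161:[156 111  11] 162:[59 48 32]
165 161:[180 127   2] 162:[57 47 33]
180 160:[108  76   7] 161:[60 50 37]
185 
200 159:[83 78 64] 160:[51 43 32]
```

jog_arm(
  rows=[
    [[-0.0208,-0.0314,0,0],[-0.0208,-0.0313,0,0],[-0.021,-0.0313,0,0],[0,0,0.035,0],[0,0,0.035,0],[0,0,0.035,0],[0,0,0.025,0],[0,0,0,0],[0,0,0,0]],
  ],
)

```text
time_s: 12.28
tcp_pos: [0.6281, 0.0508, 0.1718]
ee_rot: [[-0.025, -1.0, 0.003], [-1.0, 0.025, 0.0], [-0.001, -0.003, -1.0]]
wrist_force: [0.9, 0.4, -0.6]
gripper_width: 0.156
gripper_force: 30.0
```

```bash
python3 - <<'E'
from h import *
s=sense();print(s['time_s'],s['tcp_pos'],s['ee_rot'],s['gripper_width'],s['wrist_force'])
im,m=shot('wrist','w4');
o=cv2.resize(im[0:250,80:420],None,fx=2.3,fy=2.3,interpolation=cv2.INTER_CUBIC)
o=np.clip(o.astype(float)**0.7*255**0.3,0,255).astype(np.uint8)
cv2.imwrite('pics/c4.png',o[:,:,::-1])
plan(.6267,.0508,.1725,-91.4)
E
```

```text
12.275 [0.62811571 0.05077635 0.17178862] [[-2.50934073e-02 -9.99679959e-01  3.20946433e-03]
 [-9.99684976e-01  2.50949396e-02  4.38042116e-04]
 [-5.18443238e-04 -3.19746131e-03 -9.99994754e-01]] 0.1561403071954945 [ 0.8589691   0.43273351 -0.61156285]
psi now -91.44 turn -0.0007 rad; shift tool x 0.0000 y 0.0013 z -0.0004
```

View pics/c4.png

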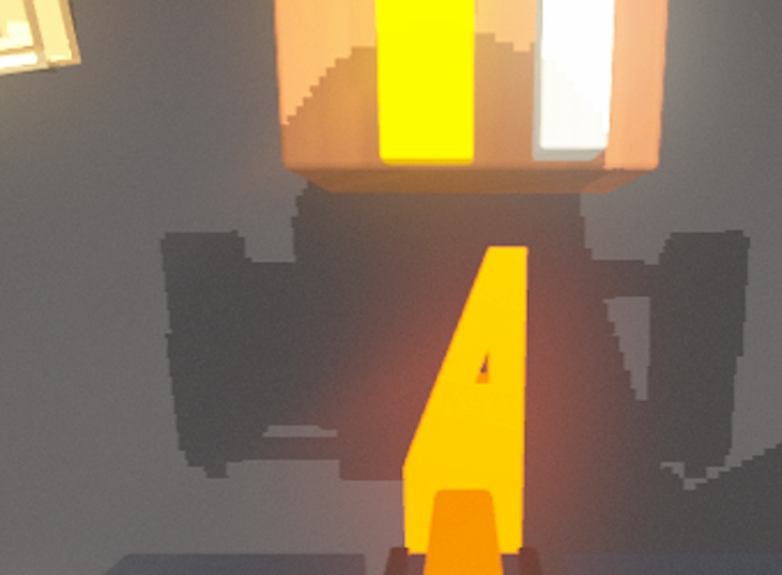

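jog_arm(
  rows=[
    [[0,0.002,0,0],[0,0,0,0],[0.015,0,0,0],[0.01,0,0,0],[0.01,0,0,0],[0.01,0,0,0],[0.01,0,0,0],[0,0,0,0]],
  ],
)

```text
time_s: 13.32
tcp_pos: [0.6246, -0.0037, 0.1726]
ee_rot: [[-0.025, -1.0, 0.006], [-1.0, 0.025, 0.002], [-0.003, -0.006, -1.0]]
wrist_force: [-0.2, 7.3, 6.1]
gripper_width: 0.158
gripper_force: 30.0
```

jog_arm(
  rows=[
    [[0.008,0,0,0],[0.008,0,0,0],[0.008,0,0,0],[0.008,0,0,0],[0,0,0,0],[0,0,0,0]],
  ],
)

```text
time_s: 14.08
tcp_pos: [0.6237, -0.0353, 0.1727]
ee_rot: [[-0.025, -1.0, 0.006], [-1.0, 0.025, 0.003], [-0.003, -0.006, -1.0]]
wrist_force: [-1.6, 9.1, 8.0]
gripper_width: 0.155
gripper_force: 30.0
```

jog_arm(
  rows=[
    [[0.006,0,0,0],[0.005,0,0,0],[0.003,0,0,0],[0,0,0,0],[0,0,0,0]],
  ],
)

```text
time_s: 14.7
tcp_pos: [0.6234, -0.0487, 0.1727]
ee_rot: [[-0.025, -1.0, 0.006], [-1.0, 0.025, 0.003], [-0.003, -0.006, -1.0]]
wrist_force: [-1.1, 11.2, 8.8]
gripper_width: 0.157
gripper_force: 30.0
```

```bash
python3 - <<'E'
from h import *
s=sense();print(s['time_s'],s['tcp_pos'],s['wrist_force'])
im,m=shot('scene','s5');
o=cv2.resize(im[130:280,130:330],None,fx=3.9,fy=3.9,interpolation=cv2.INTER_CUBIC)
cv2.imwrite('pics/c5.png',o[:,:,::-1])
E
```

```text
14.7 [ 0.62336258 -0.04870492  0.17270489] [-1.08955607 11.22277625  8.81700475]
```

View pics/c5.png

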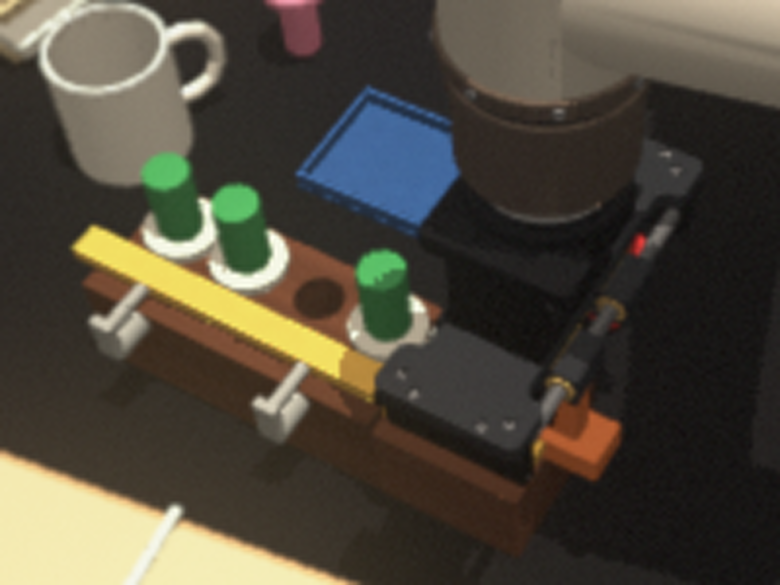

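jog_arm(
  rows=[
    [[0.002,0,0,0],[0,0,0,0]],
  ],
)

```text
time_s: 15.0
tcp_pos: [0.6233, -0.0504, 0.1727]
ee_rot: [[-0.025, -1.0, 0.006], [-1.0, 0.025, 0.004], [-0.004, -0.006, -1.0]]
wrist_force: [-1.0, 12.7, 9.0]
gripper_width: 0.159
gripper_force: 30.0
```

jog_arm(
  rows=[
    [[0,0,0,0],[0,0,0,0],[0,0,0,0],[0,0,0,0],[0,0,-0.03,0],[0,0,-0.05,0],[0,0,-0.05,0],[0,0,-0.05,0],[0,0,0,0]],
  ],
  claw=0.7,
)

```text
time_s: 16.12
tcp_pos: [0.6233, -0.0529, 0.3557]
ee_rot: [[-0.025, -1.0, 0.01], [-1.0, 0.025, 0.0], [-0.0, -0.01, -1.0]]
wrist_force: [0.6, -0.5, -0.5]
gripper_width: 0.695
gripper_force: 0.0
```

```bash
python3 - <<'E'
from h import *
s=sense();print(s['time_s'],s['tcp_pos'],s['wrist_force'])
im,m=shot('wrist','w6');shot('top','t6')
cv2.imwrite('pics/c6.png',im[:300,:,::-1])
E
```

```text
16.125 [ 0.62325013 -0.05286497  0.35571259] [ 0.61995306 -0.46728509 -0.53764787]
```

View pics/c6.png

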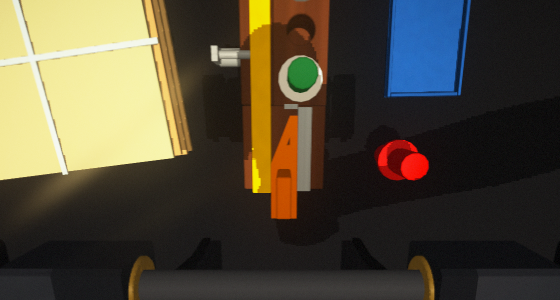

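```bash
python3 - <<'E'
from h import *
im,m=load('w6');print(m['eye'])
R=lambda a,f:cv2.resize(a,None,fx=f,fy=f,interpolation=cv2.INTER_CUBIC)
a=R(im[50:108,272:332],6);b=R(im[110:225,240:315],5)
o=np.zeros((580,740,3),np.uint8);o[:348,:360]=a;o[:575,362:737]=b
o=np.clip(o.astype(float)**0.6*255**0.4,0,255).astype(np.uint8)
cv2.imwrite('pics/c7.png',o[:,:,::-1])
E
```

```text
[ 0.62064987 -0.12168311  0.44825891]
```

View pics/c7.png

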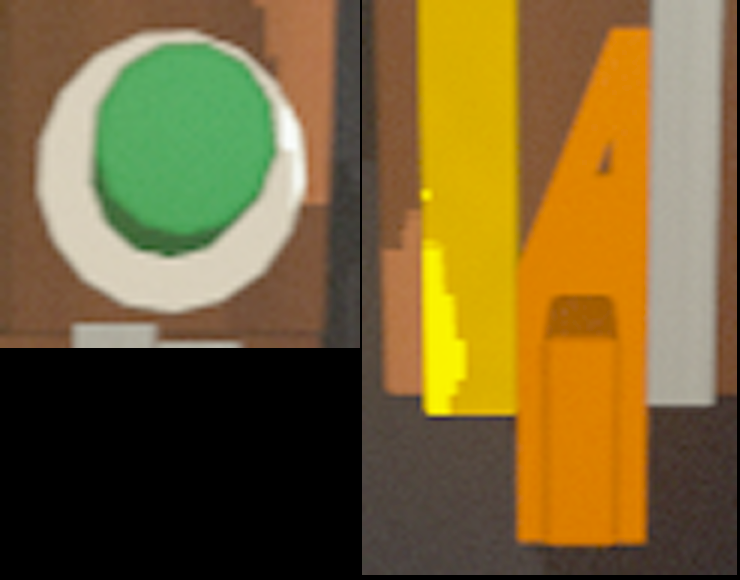

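```bash
python3 - <<'E'
from h import *
np.set_printoptions(precision=4,suppress=True)
im,m=load('w6')
W=lambda a:(np.array(a,float)-[362,0])/5+[240,110]
S=lambda a:np.array(a,float)/6+[272,50]
print('fin',cast(m,W([[545,338],[615,338],[545,540],[615,540]]),.141)[:,:2].tolist())
print('nose/tail', cast(m,W([[612,28],[650,28],[518,543],[648,543],[518,260]]),.083)[:,:2].tolist())
print('stopper',cast(m,S([[185,137]]),.123)[:,:2],'collar',cast(m,S([[171,170]]),.073)[:,:2])
t=np.array([.6022,-.2282]);print('case pred',rot(-1.4)@[0,.072]+t, 'home wedge pred',rot(-1.4)@[.0165,.16]+t)
E
```

```text
fin [[0.6289215064557179, -0.06627920855964459], [0.6162387961283836, -0.06598476477098772], [0.6300019364026201, -0.028029597801706482], [0.6169143625678023, -0.027741244632467105]]
nose/tail [[0.6148788345449742, -0.12006805257771958], [0.6070669355812519, -0.11987429124028885], [0.6377942393340977, -0.009785992917781483], [0.6088877655706249, -0.009149609871706932], [0.6357581855900812, -0.07277343813187889]]
stopper [[ 0.6034 -0.1567]] collar [[ 0.6032 -0.1569]]
case pred [ 0.604  -0.1562] home wedge pred [ 0.6226 -0.0687]
```

```bash
python3 - <<'E'
from h import *
plan(.6040,-.1590,.160,-91.4)
print(sense()['joints'])
E
```

```text
psi now -91.48 turn -0.0015 rad; shift tool x 0.1068 y 0.0150 z 0.1902
[ 9.99619686e+00  2.01088027e+01  5.83838574e+00 -3.57990198e-02
 -7.57116957e+01 -1.14710703e+01]
```

jog_arm(
  rows=[
    [[0.036,0.005,0,0],[0.036,0.005,0,0],[0.035,0.005,0,0],[0,0,0.05,0],[0,0,0.05,0],[0,0,0.03,0],[0,0,0,0],[0,0,0,0]],
  ],
)

```text
time_s: 17.23
tcp_pos: [0.6047, -0.1592, 0.2208]
ee_rot: [[-0.025, -1.0, 0.001], [-1.0, 0.025, -0.001], [0.001, -0.001, -1.0]]
wrist_force: [0.4, 0.3, -1.0]
gripper_width: 0.702
gripper_force: 0.0
```

```bash
python3 - <<'E'
from h import *
plan(.6040,-.1590,.160,-91.4)
print(sense()['ee_rot'])
E
```

```text
psi now -91.44 turn -0.0007 rad; shift tool x -0.0002 y 0.0007 z 0.0608
[[-2.51078911e-02 -9.99684526e-01  6.65119555e-04]
 [-9.99684541e-01  2.51074526e-02 -6.59563102e-04]
 [ 6.42655569e-04 -6.81469975e-04 -9.99999561e-01]]
```

jog_arm(
  rows=[
    [[0,0.0007,0.03,0],[0,0,0.021,0],[0,0,0.01,0],[0,0,0,0]],
  ],
)

```text
time_s: 17.73
tcp_pos: [0.6038, -0.1591, 0.1599]
ee_rot: [[-0.025, -1.0, 0.001], [-1.0, 0.025, -0.0], [0.0, -0.001, -1.0]]
wrist_force: [0.5, 0.4, 0.4]
gripper_width: 0.698
gripper_force: 0.0
```

jog_arm(
  rows=[
    [[0,0,0,0],[0,0,0,0],[0,0,0,0],[0,0,0,0],[0,0,0,0],[0,0,0,0],[0,0,-0.01,0],[0,0,-0.02,0],[0,0,0,0]],
  ],
  claw=0,
)

```text
time_s: 18.85
tcp_pos: [0.6043, -0.1591, 0.1912]
ee_rot: [[-0.025, -1.0, 0.004], [-1.0, 0.025, -0.0], [0.0, -0.004, -1.0]]
wrist_force: [0.0, -0.2, -1.3]
gripper_width: 0.318
gripper_force: 30.0
```

jog_arm(
  rows=[
    [[0,0,-0.03,0],[0,0,-0.05,0],[0,0,-0.05,0],[-0.0448,0.006,0,0],[-0.0448,0.006,0,0],[-0.0448,0.006,0,0],[-0.0448,0.006,0,0],[-0.0448,0.006,0,0],[-0.0448,0.006,0,0],[-0.0448,0.006,0,0],[-0.0448,0.006,0,0],[-0.0448,0.006,0,0],[-0.0448,0.006,0,0],[-0.0448,0.006,0,0],[-0.0448,0.006,0,0],[0,0,0,0],[0,0,0,0],[0,0,0,0]],
  ],
)

```text
time_s: 21.1
tcp_pos: [0.5453, 0.3791, 0.3192]
ee_rot: [[-0.027, -1.0, -0.0], [-1.0, 0.027, -0.0], [0.0, 0.0, -1.0]]
wrist_force: [0.1, -0.0, -1.0]
gripper_width: 0.314
gripper_force: 30.0
```

```bash
python3 - <<'E'
from h import *
s=sense();print(s['time_s'],s['tcp_pos'],s['ee_rot'],s['joints'])
im,m=shot('wrist','w8');print(m['eye']);shot('top','t8')
cv2.imwrite('pics/c8.png',cv2.resize(im[:300],None,fx=1.42,fy=1.42,interpolation=cv2.INTER_CUBIC)[:,:,::-1])
E
```

```text
21.1 [0.54533974 0.37908544 0.31918584] [[-2.66376332e-02 -9.99645088e-01 -3.66084287e-04]
 [-9.99645064e-01  2.66377851e-02 -4.16459772e-04]
 [ 4.26063640e-04  3.54860848e-04 -9.99999846e-01]] [ 4.87269056e+01  2.50672500e+01  9.05580387e+00 -2.51645685e-05
 -7.40203237e+01 -5.02533077e+01]
[0.54364644 0.31030387 0.41177122]
```

View pics/c8.png

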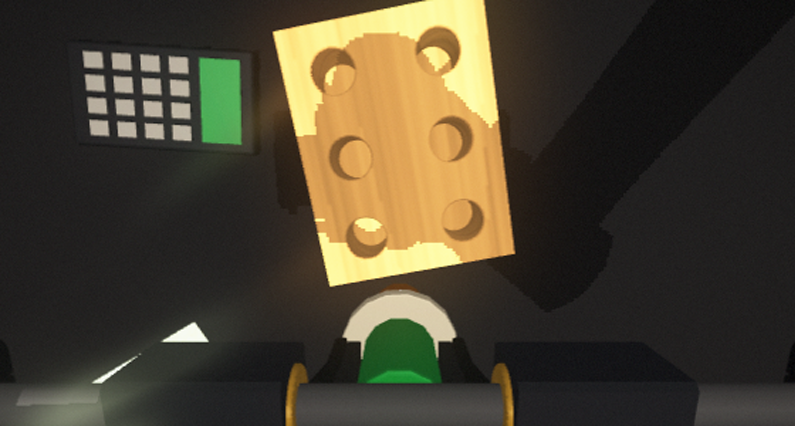

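```bash
python3 - <<'E'
from h import *
np.set_printoptions(precision=4,suppress=True)
im,m=load('w8');f=1.42
H=np.array([[333,71],[438,49],[351,158],[451,139],[366,236],[463,219.]])/f
A=np.array([[35,-56],[-35,-56],[35,0],[-35,0],[35,56],[-35,56]])/1e3
P=cast(m,H,.065);th,t,r=rigid(A,P);print(th,t,r)
C=np.array([[273,31],[329,287],[515,254]])/f;AC=np.array([[68,-86],[68,86],[-68,86]])/1e3
print(rigid(AC,cast(m,C,.065)))
print('collar edge',cast(m,[[400/f,290/f]],.232), 'sides',cast(m,[[342/f,335/f],[458/f,335/f]],.232))
ta=t+[.0003,-.0024]
for a in A: print(a,rot(th)@a+ta)
E
```

```text
8.824803950749644 [0.5419 0.3006] [0.0005 0.0002 0.0007 0.0006 0.0009 0.0005]
(np.float64(8.62772537492807), array([0.5419, 0.3015]), array([0.0005, 0.0007, 0.0006]))
collar edge [[0.5442 0.3573 0.232 ]] sides [[0.5674 0.3748 0.232 ]
 [0.522  0.376  0.232 ]]
[ 0.035 -0.056] [0.5853 0.2482]
[-0.035 -0.056] [0.5162 0.2375]
[0.035 0.   ] [0.5767 0.3036]
[-0.035  0.   ] [0.5076 0.2928]
[0.035 0.056] [0.5682 0.3589]
[-0.035  0.056] [0.499  0.3482]
```

```bash
python3 - <<'E'
from h import *
plan(.5767,.3044,.222,-91.5)
E
```

```text
psi now -91.54 turn -0.0007 rad; shift tool x 0.0739 y -0.0332 z 0.0975
```

jog_arm(
  rows=[
    [[0.037,-0.0166,0,0],[0.0369,-0.0166,0,0],[0,0,0.04,0],[0,0,0.04,0],[0,0,0.0175,0],[0,0,0,0],[0,0,0,0],[0,0,0,0]],
  ],
)

```text
time_s: 22.2
tcp_pos: [0.5771, 0.306, 0.2236]
ee_rot: [[-0.025, -1.0, 0.003], [-1.0, 0.025, 0.002], [-0.002, -0.003, -1.0]]
wrist_force: [0.1, 0.3, -0.6]
gripper_width: 0.312
gripper_force: 30.0
```

```bash
python3 - <<'E'
from h import *
plan(.5767,.3044,.160,-91.5);print(sense()['ee_rot'][:,2],sense()['wrist_force'])
E
```

```text
psi now -91.44 turn 0.0010 rad; shift tool x 0.0016 y 0.0003 z 0.0636
[ 0.00273828  0.00202632 -0.9999942 ] [ 0.14427788  0.26281018 -0.57064897]
```

jog_arm(
  rows=[
    [[0.0016,0.0003,0,0],[0,0,0.008,0],[0,0,0.007,0],[0,0,0.007,0],[0,0,0,0]],
  ],
)

```text
time_s: 22.82
tcp_pos: [0.576, 0.3037, 0.1986]
ee_rot: [[-0.026, -1.0, -0.001], [-1.0, 0.026, -0.001], [0.001, 0.001, -1.0]]
wrist_force: [-0.0, -0.2, -0.7]
gripper_width: 0.311
gripper_force: 30.0
```

jog_arm(
  rows=[
    [[0,0,0.01,0],[0,0,0.01,0],[0,0,0.01,0],[0,0,0.006,0],[0,0,0.0025,0],[0,0,0,0],[0,0,0,0]],
  ],
)

```text
time_s: 23.7
tcp_pos: [0.5763, 0.304, 0.1617]
ee_rot: [[-0.025, -1.0, 0.001], [-1.0, 0.025, 0.0], [-0.0, -0.001, -1.0]]
wrist_force: [0.5, -0.2, -1.4]
gripper_width: 0.314
gripper_force: 30.0
```

Push to contact, then release.

jog_arm(
  rows=[
    [[0,0,0.0015,0],[0,0,0.001,0],[0,0,0,0],[0,0,0,0]],
  ],
)

```text
time_s: 24.2
tcp_pos: [0.5762, 0.3039, 0.1595]
ee_rot: [[-0.025, -1.0, 0.001], [-1.0, 0.025, 0.0], [-0.0, -0.001, -1.0]]
wrist_force: [-1.6, 0.1, 4.2]
gripper_width: 0.312
gripper_force: 30.0
```

jog_arm(
  rows=[
    [[0,0,0,0],[0,0,0,0],[0,0,0,0],[0,0,-0.03,0],[0,0,-0.05,0],[0,0,-0.03,0],[0.0429,-0.003,0,0],[0.0429,-0.003,0,0],[0.0429,-0.003,0,0],[0.0429,-0.003,0,0],[0.0429,-0.003,0,0],[0.0429,-0.003,0,0],[0.0429,-0.003,0,0],[0.0429,-0.003,0,0],[0.0429,-0.003,0,0],[0.0429,-0.003,0,0],[0.0429,-0.003,0,0],[0.0429,-0.003,0,0],[0.0429,-0.003,0,0],[0,0,0,0]],
  ],
  claw=0.65,
)

```text
time_s: 26.7
tcp_pos: [0.6005, -0.2573, 0.2678]
ee_rot: [[-0.03, -1.0, -0.001], [-1.0, 0.03, 0.0], [0.0, 0.001, -1.0]]
wrist_force: [-1.2, -0.0, 0.9]
gripper_width: 0.652
gripper_force: 0.0
```

jog_arm(
  rows=[
    [[0,0,0,0],[0,0,0,0],[0,0,0,0]],
  ],
)

```text
time_s: 27.08
tcp_pos: [0.6011, -0.2536, 0.269]
ee_rot: [[-0.024, -1.0, 0.0], [-1.0, 0.024, -0.0], [0.0, -0.0, -1.0]]
wrist_force: [0.0, -0.0, 1.2]
gripper_width: 0.647
gripper_force: 0.0
```

```bash
python3 - <<'E'
from h import *
plan(.6018,-.2547,.160,-91.4);print(sense()['ee_rot'][:,2],sense()['wrist_force'])
im,m=shot('wrist','w9');shot('top','t9')
for n in ('w9','t9'):
    im,m=load(n)
    for z,lo,hi in((.123,(45,120,60),(80,255,255)),(.1,(8,170,120),(17,255,255))):
        for c in blobs(im,lo,hi,60)[:6]: (u,v),r=cv2.minEnclosingCircle(c);print(n,z,u,v,r,cast(m,[[u,v]],z)[0,:2])
E
```

```text
psi now -91.37 turn 0.0005 rad; shift tool x 0.0011 y -0.0007 z 0.1090
[ 2.53239519e-04 -2.02860409e-05 -9.99999968e-01] [ 0.01086236 -0.01784668  1.20187867]
w9 0.123 280.0 206.7872314453125 23.97576141357422 [ 0.60157519 -0.25810075]
w9 0.123 280.9230651855469 145.3076934814453 20.712989807128906 [ 0.59988059 -0.30179527]
w9 0.1 308.5 207.45555114746094 22.594385147094727 [ 0.57929323 -0.25082282]
w9 0.1 299.5 325.0384521484375 8.872129440307617 [ 0.58739656 -0.14497121]
w9 0.1 303.0 311.54998779296875 6.760454177856445 [ 0.58426355 -0.15815594]
t9 0.123 154.0 163.0 11.70479965209961 [0.65284092 0.23157752]
t9 0.123 124.5 195.5 7.905794143676758 [0.5727348  0.29728119]
```

jog_arm(
  rows=[
    [[0.0011,-0.0007,0.04,0],[0,0,0.035,0],[0,0,0.02,0],[0,0,0.01,0],[0,0,0.004,0],[0,0,0,0]],
  ],
)

```text
time_s: 27.92
tcp_pos: [0.602, -0.2558, 0.1604]
ee_rot: [[-0.025, -1.0, 0.001], [-1.0, 0.025, -0.0], [0.0, -0.001, -1.0]]
wrist_force: [0.3, 0.3, -0.5]
gripper_width: 0.646
gripper_force: 0.0
```

jog_arm(
  rows=[
    [[0,0,0,0],[0,0,0,0],[0,0,0,0],[0,0,0,0],[0,0,0,0],[0,0,0,0],[0,0,-0.01,0],[0,0,-0.02,0],[0,0,0,0]],
  ],
  claw=0,
)

```text
time_s: 29.05
tcp_pos: [0.6023, -0.2559, 0.1917]
ee_rot: [[-0.025, -1.0, 0.003], [-1.0, 0.025, -0.001], [0.001, -0.003, -1.0]]
wrist_force: [0.5, -0.1, -0.3]
gripper_width: 0.316
gripper_force: 30.0
```

jog_arm(
  rows=[
    [[0,0,-0.03,0],[0,0,-0.05,0],[0,0,-0.03,0],[-0.042,0.0083,0,0],[-0.042,0.0083,0,0],[-0.042,0.0083,0,0],[-0.042,0.0083,0,0],[-0.042,0.0083,0,0],[-0.042,0.0083,0,0],[-0.042,0.0084,0,0],[-0.042,0.0084,0,0],[-0.042,0.0084,0,0],[-0.042,0.0084,0,0],[-0.042,0.0084,0,0],[-0.042,0.0084,0,0],[-0.042,0.0084,0,0],[0,0,0.03,0],[0,0,0.03,0],[0,0,0,0],[0,0,0,0]],
  ],
)

```text
time_s: 31.55
tcp_pos: [0.5075, 0.2931, 0.2407]
ee_rot: [[-0.025, -1.0, 0.002], [-1.0, 0.025, 0.001], [-0.001, -0.002, -1.0]]
wrist_force: [-0.7, -0.1, 0.4]
gripper_width: 0.313
gripper_force: 30.0
```

```bash
python3 - <<'E'
from h import *
plan(.5076,.2925,.160,-91.4);print(sense()['ee_rot'][:,2],sense()['wrist_force'],sense()['tcp_pos'])
E
```

```text
psi now -91.45 turn -0.0008 rad; shift tool x 0.0006 y -0.0001 z 0.0807
[ 1.57361270e-03  6.76746181e-04 -9.99998533e-01] [-0.71580758 -0.14303303  0.37459003] [0.507543   0.29312161 0.24071682]
```

jog_arm(
  rows=[
    [[0.0005,0,0.015,0],[0,0,0.01,0],[0,0,0.008,0],[0,0,0.008,0],[0,0,0,0]],
  ],
)

```text
time_s: 32.17
tcp_pos: [0.5068, 0.2922, 0.198]
ee_rot: [[-0.026, -1.0, -0.001], [-1.0, 0.026, -0.001], [0.001, 0.001, -1.0]]
wrist_force: [-0.2, 0.7, -0.9]
gripper_width: 0.316
gripper_force: 30.0
```

jog_arm(
  rows=[
    [[0,0,0.01,0],[0,0,0.01,0],[0,0,0.01,0],[0,0,0.006,0],[0,0,0.003,0],[0,0,0.001,0],[0,0,0,0],[0,0,0,0]],
  ],
)

```text
time_s: 33.17
tcp_pos: [0.5067, 0.2921, 0.1599]
ee_rot: [[-0.025, -1.0, -0.0], [-1.0, 0.025, -0.0], [0.0, 0.0, -1.0]]
wrist_force: [-3.1, -0.9, 5.0]
gripper_width: 0.311
gripper_force: 30.0
```

jog_arm(
  rows=[
    [[0,0,0,0],[0,0,0,0],[0,0,0,0],[0,0,-0.03,0],[0,0,-0.05,0],[0,0,-0.03,0],[0.0455,-0.0083,0,0],[0.0455,-0.0083,0,0],[0.0455,-0.0083,0,0],[0.0455,-0.0083,0,0],[0.0455,-0.0084,0,0],[0.0455,-0.0084,0,0],[0.0455,-0.0084,0,0],[0.0455,-0.0084,0,0],[0.0456,-0.0084,0,0],[0.0456,-0.0084,0,0],[0.0456,-0.0084,0,0],[0.0456,-0.0084,0,0],[0.0456,-0.0084,0,0],[0,0,0,0]],
  ],
  claw=0.65,
)

```text
time_s: 35.67
tcp_pos: [0.6004, -0.3052, 0.2675]
ee_rot: [[-0.03, -1.0, -0.001], [-1.0, 0.03, 0.0], [0.0, 0.001, -1.0]]
wrist_force: [-0.9, 0.5, -0.3]
gripper_width: 0.654
gripper_force: 0.0
```

jog_arm(
  rows=[
    [[0,0,0,0],[0,0,0,0],[0,0,0,0]],
  ],
)

```text
time_s: 36.05
tcp_pos: [0.6008, -0.3011, 0.2692]
ee_rot: [[-0.024, -1.0, 0.0], [-1.0, 0.024, -0.0], [0.0, -0.0, -1.0]]
wrist_force: [0.2, 0.3, 0.2]
gripper_width: 0.653
gripper_force: 0.0
```

```bash
python3 - <<'E'
from h import *
plan(.6006,-.3027,.160,-91.4);print(sense()['ee_rot'][:,2],sense()['wrist_force'])
shot('wrist','w10')
im,m=shot('scene','s10')
cv2.imwrite('pics/c10.png',im[:,:,::-1])
E
```

```text
psi now -91.37 turn 0.0004 rad; shift tool x 0.0016 y 0.0001 z 0.1092
[ 4.36761378e-04 -4.95559459e-05 -9.99999903e-01] [0.24628874 0.26196206 0.17461844]
```

View pics/c10.png

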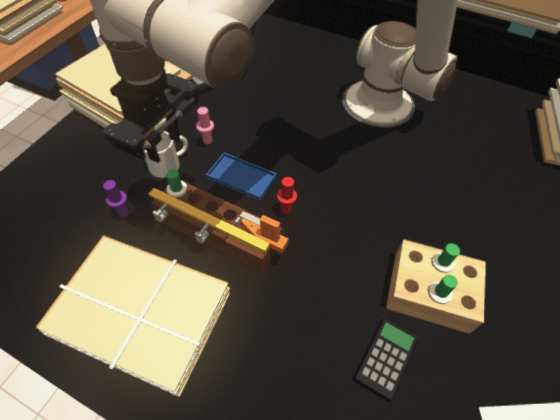

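jog_arm(
  rows=[
    [[0.0005,0,0.04,0],[0,0,0.035,0],[0,0,0.02,0],[0,0,0.01,0],[0,0,0.004,0],[0,0,0,0]],
  ],
)

```text
time_s: 36.9
tcp_pos: [0.601, -0.3028, 0.1604]
ee_rot: [[-0.025, -1.0, 0.001], [-1.0, 0.025, -0.0], [0.0, -0.001, -1.0]]
wrist_force: [-0.3, -0.2, 0.3]
gripper_width: 0.651
gripper_force: 0.0
```

jog_arm(
  rows=[
    [[0,0,0,0],[0,0,0,0],[0,0,0,0],[0,0,0,0],[0,0,0,0],[0,0,0,0],[0,0,-0.01,0],[0,0,-0.02,0],[0,0,0,0]],
  ],
  claw=0,
)

```text
time_s: 38.02
tcp_pos: [0.6012, -0.3029, 0.1917]
ee_rot: [[-0.025, -1.0, 0.003], [-1.0, 0.025, -0.001], [0.001, -0.003, -1.0]]
wrist_force: [-0.0, -0.2, -0.6]
gripper_width: 0.313
gripper_force: 30.0
```

jog_arm(
  rows=[
    [[0,0,-0.03,0],[0,0,-0.05,0],[0,0,-0.03,0],[-0.0424,0.0023,0,0],[-0.0424,0.0023,0,0],[-0.0424,0.0023,0,0],[-0.0424,0.0023,0,0],[-0.0424,0.0023,0,0],[-0.0424,0.0023,0,0],[-0.0424,0.0023,0,0],[-0.0424,0.0023,0,0],[-0.0424,0.0023,0,0],[-0.0424,0.0023,0,0],[-0.0424,0.0023,0,0],[-0.0424,0.0022,0,0],[-0.0425,0.0022,0,0],[0,0,0.03,0],[0,0,0.03,0],[0,0,0,0],[0,0,0,0]],
  ],
)

```text
time_s: 40.52
tcp_pos: [0.5856, 0.2493, 0.2407]
ee_rot: [[-0.025, -1.0, 0.002], [-1.0, 0.025, 0.0], [-0.0, -0.002, -1.0]]
wrist_force: [-0.2, -1.0, -0.2]
gripper_width: 0.316
gripper_force: 30.0
```

```bash
python3 - <<'E'
from h import *
plan(.5853,.2490,.160,-91.4);print(sense()['ee_rot'][:,2],sense()['wrist_force'],sense()['tcp_pos'])
E
```

```text
psi now -91.45 turn -0.0009 rad; shift tool x 0.0003 y 0.0003 z 0.0807
[ 1.66556516e-03  4.10311039e-04 -9.99998529e-01] [-0.23344548 -0.96038983 -0.24108135] [0.58560349 0.24930556 0.24072268]
```

jog_arm(
  rows=[
    [[0,0,0.015,0],[0,0,0.01,0],[0,0,0.008,0],[0,0,0.008,0],[0,0,0,0]],
  ],
)

```text
time_s: 41.15
tcp_pos: [0.5847, 0.249, 0.1978]
ee_rot: [[-0.026, -1.0, -0.001], [-1.0, 0.026, -0.001], [0.001, 0.001, -1.0]]
wrist_force: [-0.2, -0.5, -0.7]
gripper_width: 0.312
gripper_force: 30.0
```

jog_arm(
  rows=[
    [[0,0,0.01,0],[0,0,0.01,0],[0,0,0.01,0],[0,0,0.006,0],[0,0,0.003,0],[0,0,0.001,0],[0,0,0,0],[0,0,0,0]],
  ],
)

```text
time_s: 42.15
tcp_pos: [0.5847, 0.249, 0.1599]
ee_rot: [[-0.025, -1.0, -0.0], [-1.0, 0.025, -0.0], [0.0, 0.0, -1.0]]
wrist_force: [-4.1, -1.0, 5.3]
gripper_width: 0.315
gripper_force: 30.0
```

jog_arm(
  rows=[
    [[0,0,0,0],[0,0,0,0],[0,0,0,0],[0,0,-0.03,0],[0,0,-0.05,0],[0,0,-0.05,0],[0,0,-0.05,0],[0.043,-0.0066,0,0],[0.043,-0.0066,0,0],[0.043,-0.0066,0,0],[0.043,-0.0066,0,0],[0.043,-0.0066,0,0],[0.043,-0.0066,0,0],[0.043,-0.0066,0,0],[0,0,0,0],[0,0,0,0],[0,0,0,0]],
  ],
  claw=0.65,
)

```text
time_s: 44.28
tcp_pos: [0.6235, -0.0519, 0.3387]
ee_rot: [[-0.024, -1.0, 0.0], [-1.0, 0.024, 0.0], [-0.0, -0.0, -1.0]]
wrist_force: [-0.1, 0.2, -0.9]
gripper_width: 0.647
gripper_force: 0.0
```

```bash
python3 - <<'E'
from h import *
np.set_printoptions(precision=4,suppress=True)
s=sense();print(s['tcp_pos'],s['ee_rot'][:,2],s['time_s'])
im,m=shot('wrist','w11');it,mt=shot('top','t11')
def wd(im,m,z):
    for c in blobs(im,(8,170,100),(17,255,255),100)[:2]:
        r=cv2.boundingRect(c); 
        if r[1]>250: continue
        print(r,cv2.contourArea(c)); x,y,w,h=r
        for v in (y+3,y+h//2,y+h-20,y+h-5):
            us=c[c[:,0,1]==v][:,0,0]; print(v,us.min(),us.max()+1,cast(m,[[us.min(),v+.5],[us.max()+1,v+.5]],z)[:,:2].tolist())
wd(*load('w6'),.083);print();wd(im,m,.083)
for c in blobs(it,(45,120,60),(80,255,255),60)[:6]: (u,v),r=cv2.minEnclosingCircle(c);print(u,v,r,cast(mt,[[u,v]],.123)[0,:2])
for c in blobs(im,(95,100,60),(125,255,255),200)[:2]: print('blue',cv2.boundingRect(c))
# tray from t0
i0=cv2.imread('pics/top0.png')[:,:,::-1].copy()
c=blobs(i0,(100,100,40),(125,255,255),500)[0]; r=cv2.minAreaRect(c);b=cv2.boxPoints(r);P=cast(mt,b,.015)[:,:2];print(P,P.mean(0))
E
```

```text
[ 0.6235 -0.0519  0.3387] [ 0.0001  0.0001 -1.    ] 44.275
(271, 115, 27, 104) 2168.5
118 288 298 [[0.6169920341141197, -0.11722732519606835], [0.6066912059386217, -0.11697250265121512]]
167 271 297 [[0.6361621181086291, -0.06689447405986436], [0.6083769970656517, -0.06624154857704714]]
199 271 297 [[0.6373059454245809, -0.031665942870488115], [0.6088297482500595, -0.031022850779304986]]
214 271 297 [[0.6378623413740283, -0.014542166762511424], [0.6090491574291984, -0.013904287318360242]]
(273, 0, 56, 84) 1545.0
3 274 329 [[0.628224067984031, -0.22379569375421274], [0.5759140079393684, -0.22237061750446407]]
42 311 328 [[0.5931172013758731, -0.18865980219664197], [0.5765345504143824, -0.18822655532774374]]
64 319 327 [[0.5852485796967015, -0.1683809562116477], [0.5773276006695596, -0.16817798299830058]]
79 323 327 [[0.5812006262022509, -0.1542426761991916], [0.5771989179809396, -0.15414148329778782]]

(267, 114, 29, 110) 2419.5
117 286 296 [[0.6167163045322435, -0.11747492184210048], [0.6068951829885243, -0.11724300215464176]]
169 267 295 [[0.6371298477340425, -0.06652788819658453], 
[... 201 characters left out ...]
 [0.6092534193657728, -0.012449377244554721]]
(267, 0, 61, 86) 1702.0
3 267 328 [[0.6319622904053798, -0.21821392120348052], [0.5765764742275415, -0.2169331263164122]]
43 307 327 [[0.5957993105168918, -0.1839000585788232], [0.5771439736336316, -0.18347171599377937]]
66 313 326 [[0.590203269972916, -0.16369988242629777], [0.5778839892995582, -0.16341589564973888]]
81 317 326 [[0.5863722185075664, -0.15017706113991586], [0.5777535762522475, -0.14997784304699244]]
124.73529052734375 194.61764526367188 7.645465850830078 [0.5749 0.2969]
126.5 224.0 6.800835609436035 [0.5049 0.2883]
blue (385, 0, 90, 96)
[[ 0.4071 -0.1376]
 [ 0.5016 -0.139 ]
 [ 0.5006 -0.3043]
 [ 0.406  -0.301 ]] [ 0.4538 -0.2205]
```

jog_arm(
  rows=[
    [[-0.001,0.0003,0.05,0],[0,0,0.05,0],[0,0,0.04,0],[0,0,0.02,0],[0,0,0.006,0],[0,0,0,0]],
  ],
)

```text
time_s: 45.12
tcp_pos: [0.6236, -0.0515, 0.1732]
ee_rot: [[-0.025, -1.0, 0.001], [-1.0, 0.025, -0.0], [0.0, -0.001, -1.0]]
wrist_force: [0.3, -0.6, 0.4]
gripper_width: 0.652
gripper_force: 0.0
```

jog_arm(
  rows=[
    [[0,0,0,0],[0,0,0,0],[0,0,0,0],[0,0,0,0],[0,0,0,0],[0,0,0,0],[0,0,0,0],[0,0,0,0]],
  ],
  claw=0,
)

```text
time_s: 46.12
tcp_pos: [0.6236, -0.0519, 0.1729]
ee_rot: [[-0.025, -1.0, 0.001], [-1.0, 0.025, -0.0], [0.0, -0.001, -1.0]]
wrist_force: [2.8, 0.0, -1.0]
gripper_width: 0.16
gripper_force: 30.0
```

jog_arm(
  rows=[
    [[-0.005,0,-0.0005,0],[-0.01,0,0,0],[-0.015,0,0,0],[-0.015,0,0,0],[-0.015,0,0,0],[-0.015,0,0,0],[-0.015,0,0,0],[-0.015,0,0,0],[-0.015,0,0,0],[0,0,0,0],[0,0,-0.04,0],[0,0,-0.05,0],[0,0,0,0],[0,0,0,0]],
  ],
)

```text
time_s: 47.88
tcp_pos: [0.6257, 0.0678, 0.2628]
ee_rot: [[-0.026, -1.0, -0.001], [-1.0, 0.026, 0.0], [-0.0, 0.001, -1.0]]
wrist_force: [-0.9, -0.3, -2.4]
gripper_width: 0.156
gripper_force: 30.0
```

```bash
python3 - <<'E'
from h import *
np.set_printoptions(precision=4,suppress=True)
s=sense();print(s['tcp_pos'],s['ee_rot'][:,2],s['time_s'])
im,m=shot('wrist','w12');it,mt=shot('top','t12');shot('scene','s12')
c=blobs(it,(100,100,40),(125,255,255),500)[0]; r=cv2.minAreaRect(c);print(r)
P=cast(mt,cv2.boxPoints(r),.015)[:,:2];print(P,P.mean(0))
y=blobs(it,(24,180,110),(32,255,255),150)[0]; r=cv2.minAreaRect(y);print('bar',r,cast(mt,[r[0]],.0845))
hsv=cv2.cvtColor(im,cv2.COLOR_RGB2HSV)
for c in blobs(im,(8,170,100),(17,255,255),400)[:2]:
    x,y,w,h=cv2.boundingRect(c);print(x,y,w,h,m['eye'])
    for v in (y+1,y+h//2,y+h*3//4):
        us=c[c[:,0,1]==v][:,0,0]
        if len(us): print(v,us.min(),us.max()+1,cast(m,[[us.min(),v+.5],[us.max()+1,v+.5]],s['tcp_pos'][2]-.089)[:,:2].tolist())
E
```

```text
[0.6257 0.0678 0.2628] [-0.0011  0.0004 -1.    ] 47.875
((337.0, 252.5), (37.0, 64.0), 90.0)
[[ 0.4988 -0.1378]
 [ 0.5013 -0.3025]
 [ 0.4069 -0.3012]
 [ 0.4045 -0.1384]] [ 0.4529 -0.22  ]
bar ((335.0043029785156, 178.39601135253906), (110.36256408691406, 9.200348854064941), 2.385944128036499) [[ 0.6306 -0.2066  0.0845]]
255 114 55 156 [ 0.6241 -0.0011  0.3554]
115 292 309 [[0.6180464738916759, -0.00026974288634146605], [0.6093550353502849, -4.669003418809382e-05]]
192 261 308 [[0.6355355896510435, 0.03961717681821282], [0.6100889337323386, 0.040286259278796026]]
231 256 308 [[0.6392390053513264, 0.06183409124161665], [0.6102084653413024, 0.06260494805264653]]
220 0 77 73 [ 0.6241 -0.0011  0.3554]
1 220 282 [[0.6511423482668531, -0.053303010031483015], [0.6218514914438068, -0.05254622428315259]]
36 221 286 [[0.6517300775260763, -0.03814807532350643], [0.6202967381957897, -0.037334653682192]]
54 223 296 [[0.6513171942379523, -0.030056461746570777], [0.6155782983475647, -0.029133095886251664]]
```

jog_arm(
  rows=[
    [[0.0391,0.0234,0,0],[0.0391,0.0234,0,0],[0.0391,0.0234,0,0],[0.0391,0.0234,0,0],[0.0391,0.0234,0,0],[0.0391,0.0234,0,0],[0.0389,0.0235,0,0],[0,0,0.04,0],[0,0,0.03,0],[0,0,0.03,0],[0,0,0,0],[0,0,0,0]],
  ],
)

```text
time_s: 49.52
tcp_pos: [0.4561, -0.2013, 0.1639]
ee_rot: [[-0.025, -1.0, 0.001], [-1.0, 0.025, -0.001], [0.001, -0.001, -1.0]]
wrist_force: [0.7, -0.5, -1.1]
gripper_width: 0.161
gripper_force: 30.0
```

```bash
python3 - <<'E'
from h import *
plan(.455,-.2015,.112,-91.4)
im,m=shot('wrist','w13');shot('scene','s13')
for c in blobs(im,(95,90,40),(125,255,255),300)[:3]:
    x,y,w,h=cv2.boundingRect(c);print(x,y,w,h,cast(m,[[x,y+h/2],[x+w,y+h/2],[x+w/2,y],[x+w/2,y+h]],.015)[:,:2].round(4).tolist())
E
```

```text
psi now -91.43 turn -0.0005 rad; shift tool x 0.0002 y 0.0011 z 0.0519
216 71 134 189 [[0.501, -0.2365], [0.4065, -0.2341], [0.4523, -0.2978], [0.4554, -0.1633]]
```

jog_arm(
  rows=[
    [[0,0.001,0.03,0],[0,0,0.012,0],[0,0,0.007,0],[0,0,0.003,0],[0,0,0,0],[0,0,0,0]],
  ],
)

```text
time_s: 50.38
tcp_pos: [0.4548, -0.2012, 0.1117]
ee_rot: [[-0.025, -1.0, 0.001], [-1.0, 0.025, -0.0], [0.0, -0.001, -1.0]]
wrist_force: [0.2, -0.2, -0.8]
gripper_width: 0.159
gripper_force: 30.0
```

jog_arm(
  rows=[
    [[0,0,0.001,0],[0,0,0.001,0],[0,0,0,0],[0,0,0,0]],
  ],
)

```text
time_s: 50.88
tcp_pos: [0.4552, -0.2009, 0.1108]
ee_rot: [[-0.025, -1.0, 0.002], [-1.0, 0.025, -0.0], [0.0, -0.002, -1.0]]
wrist_force: [-0.7, 5.8, 9.7]
gripper_width: 0.162
gripper_force: 30.0
```

jog_arm(
  rows=[
    [[0,0,-0.001,0],[0,0,0,0],[0,0,0,0],[0,0,0,0],[0,0,0,0],[0,0,-0.03,0],[0,0,-0.05,0],[0,0,-0.05,0],[0,0,-0.05,0],[0,0.045,0,0],[0,0.045,0,0],[0,0,0,0],[0,0,0,0],[0,0,0,0]],
  ],
  claw=0.7,
)

```text
time_s: 52.62
tcp_pos: [0.3654, -0.1989, 0.2902]
ee_rot: [[-0.025, -1.0, -0.0], [-1.0, 0.025, -0.0], [0.0, 0.0, -1.0]]
wrist_force: [-0.2, 0.1, -0.5]
gripper_width: 0.702
gripper_force: 0.0
```

```bash
python3 - <<'E'
from h import *
s=sense();print(s['tcp_pos'],s['time_s'],s['gripper_width'])
im,m=shot('scene','s14')
o=cv2.resize(im[90:360,90:500],None,fx=1.95,fy=1.95,interpolation=cv2.INTER_CUBIC)
o=np.clip(o.astype(float)**0.8*255**0.2,0,255).astype(np.uint8)
cv2.imwrite('pics/c14.png',o[:,:,::-1])
E
```

```text
[ 0.36539846 -0.19892711  0.29017246] 52.625 0.7017949964486592
```

View pics/c14.png

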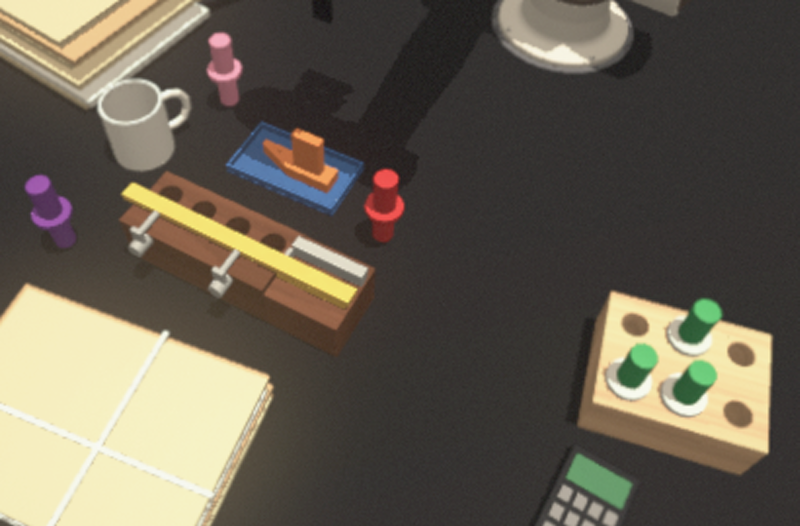

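The picture shows the wedge flat and fin up in the tray (300,165), the bar shut, and the case empty. All three tubes are home in the rack at (632,370), (688,385) and (695,325), and the bystanders haven't moved.

```bash
python3 -c "
from station import *
print(finish_job())"
```

```text
the job is handed in; nothing more can be done
None
```

The job is done and handed in at about 53 s of the 210 s allowed: all three tubes present are home and upright in the pale rack, the wedge is out and the bar is shut, the wedge lies flat with its fin up in the blue tray, and the mug and calculator are where they were.

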